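# Lock the battery pack into the backup lamp

## Task

Draw the battery pack out of its charger by the nose end, set it down and let go of it, then take it by the tail and slide it nose first into the lamp base until it meets the sprung contacts. Swing the cam lever a full quarter turn so that the cam pulls the pack tight against the stop, then take the pack by its tail and tug it firmly (about 15 N) outwards to check that it holds; if it gives, push it in and lock it again. Leave it locked and tight, and do not disturb the toolbox, torch, tub or bulbs.

Things in the scene. Friction and masses are not known exactly. Their poses are not given: they have to be found in the camera images.
- pack_centre (a point): centre of the loose black battery pack, a block 150 mm long (its x), 46 wide, 40 high, 0.36 to 0.56 kg, flat on the board. +x points to the nose (copper pads on its end face; on top, 61 mm from the centre, a steel keeper post 12 mm thick, 12 mm high). The tail (-x, grey ribs on top) starts in the charger. Tight in the base, the centre is 75 mm short of the stop face
- charger: grey plastic charger fixed to the board, 72 mm long, 76 wide, 56 high: a pocket closed on top, its mouth facing its own +x, 30 mm from its origin (on the board, on the centre line). The pack's last 56 to 60 mm start in it, loose by 3 mm each side; the pack pulls straight out along +x
- dock: white lamp base fixed to the board, with an open-topped channel 52 mm wide. Origin on the board, on the channel's centre line, at the foot of the stop face at its inner end; +x is the way the pack slides in. Mouth at x = -85 mm, flared by 9 mm each side over 20 mm. Walls 40 mm high leave no room to grip the pack inside. Solid block behind the stop: to x = 85, y = +-55, 40 mm high
- strap (a point): middle of a steel strap that bridges the channel, 46 mm in front of the stop face, 18 mm wide along the channel, 71 mm across, 62 to 66 mm above the board: the keeper post passes under it, fingers do not. Axes as for the base
- contact_face (a point): rest position of the sprung copper contact plate: on the centre line, 5 mm in front of the stop face, 32 mm up. 1 N starts to move it and 3.5 N presses it flush, so it pushes an unlocked pack back out
- cam_pivot (a point): the cam's upright axis at the height of the lever's middle, 14 mm behind the stop face on the channel's centre line and 75 mm above the board. Axes as for the base
- lever_end (a point): point on the lever's centre line 60 mm from the pivot, 75 mm above the board. The steel lever is 12 mm wide, 14 mm high (68 to 82 mm above the board) and ends 70 mm from the pivot; only the 40 mm high block lies under it. It can be pinched or pushed from the side
- cam (a joint): angle of cam and lever, rad. Starts at 0 to 0.1 (open: lever along the base's +y); turns clockwise seen from above to a stop at 1.571 (lever along the base's +x, in line with the pack). A crescent under it hooks behind the keeper post if the pack's nose is within 9 mm of the stop face; fully drawn in from 1.35; stays where left and takes any pull. 0.1 Nm to turn free, up to 0.4 Nm under load
- toolbox: closed red plastic toolbox, 166 x 326 x 165 mm, origin under its centre; leave alone
- torch: chrome pocket torch lying on its side, 131 mm long along its x, 30 mm thick; leave alone
- tub: empty white plastic tub, 150 x 130 x 80 mm, origin under its centre; leave alone
- bulbs: four pear-shaped bulbs standing in a card tray, 150 x 150 x 117 mm, origin under its centre; leave alone
Things that resemble listed ones, but are neither listed nor needed, are in the scene too. Several things look just like the part that bears pack_centre: the one meant starts nearest to the robot's base.

How it is judged:
By the outcome, as a careful person would: the job done as asked, in the order asked, and still so for the second after the job is handed in, with the robot touching nothing.
It also fails if it takes over 72 s, if anything falls off the work surface, if the arm or the gripper's body presses on something with over 40 N, if the wrist force passes 120 N, or if a joint passes its speed limit or range.

## Robot

A 6-joint arm with a two-finger parallel gripper is mounted at the origin on the work surface. World frame = base frame: x ahead of the robot, y to its left, z up, the work surface at z = 0. Lengths are in m, angles in rad, forces in N, time in s.
With the tool pointing down it reaches from about 0.35 to 0.775 m from the base axis. Payload 5.5 kg.
Tool frame: the origin (TCP) lies at the very end of the fingers, on their centre line; the grasp point (between the pads) lies 19 mm behind it (env.grip_point_offset is the distance from the TCP to the grasp point, in m); z points along the fingers, y is the line along which they close (so a half turn about z gives the same grasp; the last joint's range is limited). The gripper opens to 85 mm and grips with 20 to 120 N. Pads are 22 mm wide; open, the fingers measure 114 mm over their backs; the gripper's body (76 mm by 85 mm) begins 54 mm behind the grasp point. The pads swing forward as they close: fully open they stand 13 mm farther back than shut.
Start: joints at [-1.465, 0.313, 0.046, 1.304, 0, 1.431], TCP at [0.14, -0.558, 0.231] pointing down, gripper open.
Joint ranges: [-2.76, 2.76], [-0.86, 1.69], [-1.03, 1.26], [-2.2, 2.34], [-1.47, 1.5], [-3.14, 3.14]. Speed limits (rad/s): [2.57, 2.57, 3.14, 3.14, 3.14, 3.14].

## Interface

Orientations are given as a unit quaternion [w, x, y, z].
In Python, from workcell import sensors, imaging, workorder, env gives the robot as it stands.
- The arm moves only by the shell command python3 -m handwheel 'ROWS' [FORCE]. ROWS is JSON, a list of rows, each a list of 5 numbers: the shift along the tool's x, y, z in mm, then the turn about the tool's z in rad, then the opening, from 0 (shut) to 1 (fully open). A call has 1 to 8 rows; each row is the pose to reach, as a shift and turn from the pose commanded when the call began, along the tool's axes at that moment; what a row does not reach only later rows make up. A row lasts 1/10 s, in which the tool goes at most 50 mm and 8.59 degrees, less where a joint would pass 70% of its speed; a pose out of reach is approached as far as the arm can. A call with a gripper value outside its range is refused whole. The fingers move at their own pace and stop on an object; FORCE is the grip in N (left out, the last holds). Time passes only in rows, so rows that repeat a pose let the fingers close. It gives the time, the measured TCP pose, the force, the opening and the grip force at its end, in the units of the state.
- sensors.get_state(): the state, without advancing time (a new reading comes with each control period).
- imaging.read_camera(name): name is "scene" or "top" or "wrist"; returns a dict with "color" (384x512x3 uint8, blue, green, red), "z_map" (384x512 float32, m along the optical axis (not along the pixel's ray), 0 where there is no reading), "fx", "fy", "cx", "cy" (pixels), "xyz" and "rotation" of the camera in the world. Camera axes: x right, y down, z forward; pixel columns grow to the right and rows downward; lengths in m; the calibration is good to about 2 mm. The wrist camera is an equidistant fisheye: a pixel r from the principal point sees the ray r / f radians off the axis. A picture is of the moment at which its call begins.
- workorder.hand_in(): hands the job in; it is judged then, once.
The state is a dict: "clock": time; "joint_pos": joint angles; "qvel": joint speeds; "tau": joint torques, N m; "tcp_pos": TCP position; "orientation": TCP orientation; "wrist_force": force on the tool from outside, world axes, zero at the start; "ft_torque": the same for the moment, N m; "finger_gap": finger opening in m; "grip_force": force on a finger pad.
Only numpy, scipy, OpenCV 4.12 (cv2) and the standard library are available. Lean on these libraries where they do the work, as an engineer would, in place of code of your own. Each camera call takes 0.05 s, during which the arm holds its last target. There are 200 camera calls.

## Working session

There is one attempt and no reset: what is moved stays moved. The work goes in short steps, Python scripts to look and compute and a shell command to move; the robot and the scene stay as the last step left them, time stands still between calls to the robot, and variables do not carry over. Pictures are saved under pics/ and viewed, at most 10 in all, crops included, and the job is handed in when it is done.

```bash
mkdir -p pics; ls
python3 - <<'E'
from workcell import sensors, imaging, workorder, env
import cv2,numpy as np
a={}
for n in("top","scene"):
    c=imaging.read_camera(n); np.savez(f"pics/{n}0.npz",**c); a[n]=c
    print(n,c['fx'],c['fy'],c['cx'],c['cy'],c['xyz'],np.round(c['rotation'],3).tolist())
    cv2.imwrite(f"pics/{n}0.png",cv2.resize(c['color'],(800,600)))
print(sensors.get_state(),env.grip_point_offset)
E
```

```text
pics
top 354.47404291838603 354.47404291838603 259.32568733554035 190.20108396996451 [ 0.45676175 -0.14015537  1.25245735] [-0.017, 0.716, -0.697, 0.029]
scene 491.15530011888774 491.15530011888774 260.1231722629892 189.07211457066552 [1.22663674 0.6674447  1.59686332] [-0.109, 0.334, 0.891, -0.288]
{'clock': 0.1, 'joint_pos': array([-1.46456881e+00,  3.13955221e-01,  4.51194340e-02,  1.30359684e+00,
        1.99078102e-05,  1.43121035e+00]), 'qvel': array([ 0.00197212, -0.00114708,  0.00336241,  0.00170482, -0.00057967,
       -0.00083613]), 'tau': array([ 1.84470497e-03, -4.81722593e+01,  2.99245584e+01,  1.27307742e-02,
       -8.20181708e-05, -3.14352043e-06]), 'tcp_pos': array([ 0.13988088, -0.55727267,  0.23049199]), 'orientation': array([-8.17871605e-04,  9.92456138e-01,  1.22597491e-01,  2.35980171e-05]), 'wrist_force': array([-0.22554873,  0.26669849,  0.61331704]), 'ft_torque': array([-0.04445993, -0.00559994, -0.02424604]), 'grip_force': 0.0, 'finger_gap': 0.08552412965023337} 0.0187
```

View pics/top0.png

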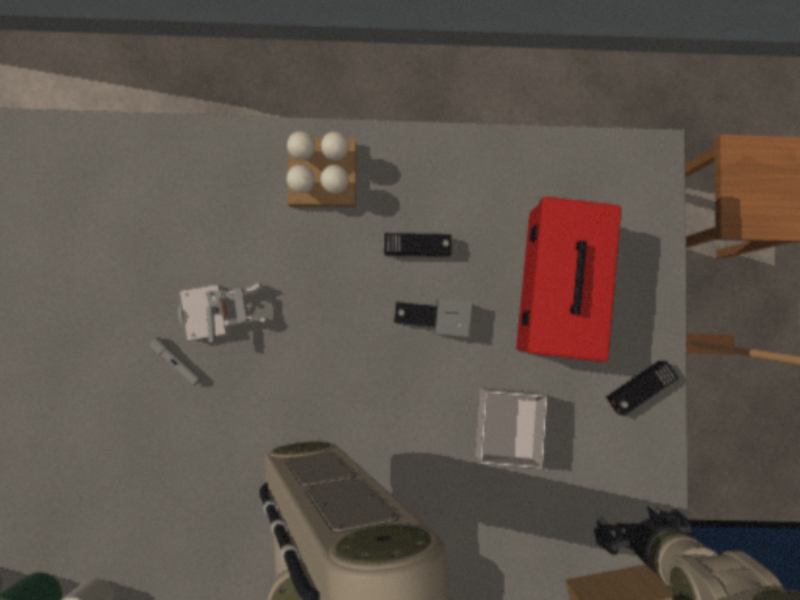

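View pics/scene0.png

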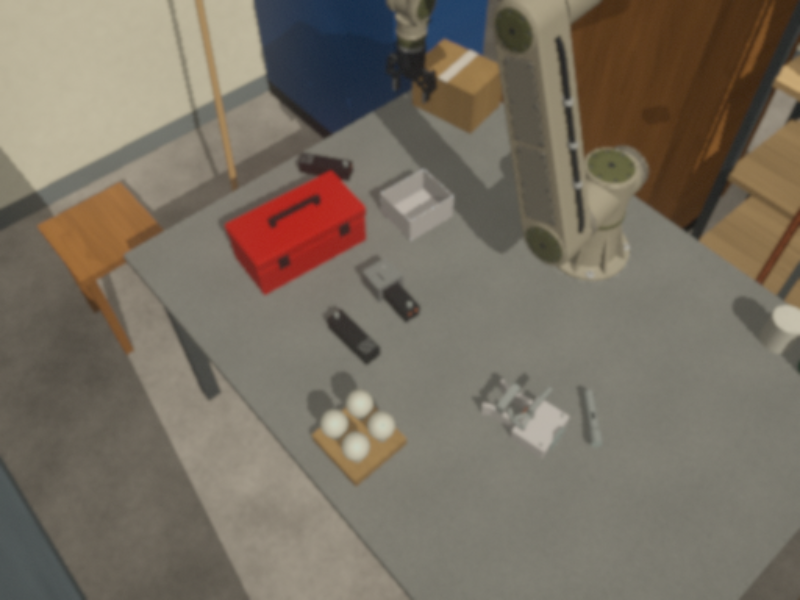

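The top view shows the pack in its charger (~415,314, with its nose to the left), the dock (~215,312, with its mouth to the right), the lever pointing down towards the robot, and the torch at (175,360). The scene view agrees with this layout. Next I'll measure.

```bash
cat > h.py <<'E'
import numpy as np, cv2
from workcell import sensors, imaging
def cloud(c):
    v,u=np.mgrid[:384,:512]; z=c['z_map']
    p=np.stack([(u-c['cx'])/c['fx']*z,(v-c['cy'])/c['fy']*z,z],-1)
    return p@np.array(c['rotation']).T+c['xyz']
def plane(c,u,v,h):
    d=np.array([(u-c['cx'])/c['fx'],(v-c['cy'])/c['fy'],1])@np.array(c['rotation']).T
    return c['xyz']+d*(h-c['xyz'][2])/d[2]
def rect(c,mask,h):
    """min-area rectangle of the biggest blob, cast on height h: centre, size, long-axis yaw"""
    cs,_=cv2.findContours(mask.astype(np.uint8),cv2.RETR_EXTERNAL,cv2.CHAIN_APPROX_NONE)
    k=max(cs,key=cv2.contourArea)[:,0]
    w=np.array([plane(c,u,v,h)[:2] for u,v in k],np.float32)*1000
    (cx,cy),(a,b),t=cv2.minAreaRect(w)
    if a<b:a,b,t=b,a,t+90
    return np.round([cx,cy,a,b,t%180],1)
E
python3 - <<'E'
from h import *
c=dict(np.load('pics/top0.npz'));P=cloud(c);im=c['color'].astype(int)
def box(x0,x1,y0,y1):
    m=np.zeros((384,512),bool);m[int(y0*.64):int(y1*.64),int(x0*.64):int(x1*.64)]=1;return m
z=P[...,2];br=im.sum(2)
print('board z',np.median(z[box(300,380,300,420)]))
pk=box(380,438,290,340)
print('pack',rect(c,pk&(z>.025)&(br<170),.04))
ch=box(425,490,280,350)&(z>.045);print('charger',rect(c,ch,.056),np.median(z[ch]))
dk=box(150,290,270,350)
for n,lo,hi,h in(('block/walls',.03,.048,.04),('strap',.055,.0675,.066),('lever',.07,.1,.082)):
    m=dk&(z>lo)&(z<hi);print(n,m.sum(),rect(c,m,h))
    if m.sum()<400:
        print(np.round(P[m].mean(0),4))
np.set_printoptions(linewidth=250)
print((z[170:225,105:185:1]*1000).astype(int)[::2,::2])
t=box(140,215,330,395)&(z>.012);print('torch',rect(c,t,.02))
i=cv2.resize(c['color'][160:250,90:320],None,fx=3.4,fy=3.4,interpolation=cv2.INTER_CUBIC);cv2.imwrite('pics/crop0.png',i)
E
```

```text
Traceback (most recent call last):
  File "h.py", line 6, in cloud
    return p@np.array(c['rotation']).T+c['xyz']
           ~^~~~~~~~~~~~~~~~~~~~~~~~~~
ValueError: matmul: Input operand 1 has a mismatch in its core dimension 0, with gufunc signature (n?,k),(k,m?)->(n?,m?) (size 4 is different from 3)
```

```bash
cat >> h.py <<'E'
from scipy.spatial.transform import Rotation
def R(q): return Rotation.from_quat(np.asarray(q,float),scalar_first=True).as_matrix()
E
sed -i "s/np.array(c\['rotation'\])/R(c['rotation'])/" h.py
python3 - <<'E'
from h import *
c=dict(np.load('pics/top0.npz'));P=cloud(c);im=c['color'].astype(int)
def box(x0,x1,y0,y1):
    m=np.zeros((384,512),bool);m[int(y0*.64):int(y1*.64),int(x0*.64):int(x1*.64)]=1;return m
z=P[...,2];br=im.sum(2)
print('board z',np.median(z[box(300,380,300,420)]))
pk=box(380,438,290,340)
print('pack',rect(c,pk&(z>.025)&(br<170),.04))
ch=box(425,490,280,350)&(z>.045);print('charger',rect(c,ch,.056),np.median(z[ch]))
dk=box(150,290,270,350)
for n,lo,hi,h in(('block/walls',.03,.048,.04),('strap',.055,.0675,.066),('lever',.07,.1,.082)):
    m=dk&(z>lo)&(z<hi);print(n,m.sum(),rect(c,m,h))
np.set_printoptions(linewidth=250)
print((z[176:224,110:176]*1000).astype(int)[::2,::2])
t=box(140,215,330,395)&(z>.012);print('torch',rect(c,t,.02))
i=cv2.resize(c['color'][160:250,90:320],None,fx=3.4,fy=3.4,interpolation=cv2.INTER_CUBIC);cv2.imwrite('pics/crop0.png',i)
E
```

```text
board z 8.143065735766175e-05
pack [ 499.5 -180.9   89.7   46.    85.8]
charger [ 492.5 -262.8   78.    72.5  175.9] 0.056209436999565265
block/walls 836 [490.9 293.3 120.1  83.8 177.3]
strap 158 [508.1 194.6  71.   20.3  11. ]
lever 114 [464.8 249.9  75.6  16.3   2.8]
[[ 1 -1  1 -1  0 -1  0  0  2  0  0  1  0  0  0 -3  0 -1  0 -3 -4  4  0  2 -1 -3 -2  1 -1  1  0 -1  1]
 [ 2  3  0  1 -1 -2 -2 -2 -2  0  2  1 -1 -1 -3  4  2 -1  4 -3  0 -2  3  0  0  2  0  1  0 -1  0  1 -3]
 [-3 -1  1  0  0  0  0 -1 -1  0  1  0 -4  0  1 -2  1 -2 -3  0  1  0  4  0  1  0 -1  2  0  0 -2 -1  0]
 [ 1  0 -4 -1  0  2 -3  0 -1  0 -2  2 -3 -3  3  3  2  0  0 -2  4 -2 -4  2 -1  0  1 38 26  0  0 -3 -1]
 [ 3 -1  4 -2 -3 -1  0  0  1 37 40 38 39 38 36 38 10  3  0 -3  0 -1 -6 -3  2 39 33 44 21  5  0  1  0]
 [ 1  1  0 40 38 39 38 41 41 40 38 35 42 49 51 53 51  4 -1 39 66 69 64 44 35 39 30 14 -3  0 -2 -1 -2]
 [ 0  2 -1 44 34 41 36 44 39 38 40 58 58 47 50 56 46 49 49 39 64 65 64 27 16  5 -2  4  0  0  3  1  0]
 [ 0 -2  0 40 40 43 43 42 40 41 39 56 57 39 60 58 36 31 49 47 70 63 67  0 -1  1 -1  0  2  0  0  0 -4]
 [-3  0  5 38 
[... 956 characters left out ...]
 35 17  1  0  0  0 -1  0 -2  0 -2 -1  0 -1  0  0]
 [ 1  5  0  0  2 41 41 37 40 41 39 36 82 82 36 43 38 33 13  2  0 -1 -3 -1 -4 -4  0  0 -1  4  0 -1  0]
 [-2  0 -5  0  2 41 40 41 38 39 40 35 82 79 42 40 41 18  0  1  0  0  0  2 -4 -5  2  3  2  0  5 -1 -2]
 [ 4  3  1  0  5 37 38 40 36 39 37 20 82 83 -2 -1 -3 -3 -1  4 -4 -2  5  1 -3 -9  4  2  0  3 -3 -3  0]
 [-2 -2  4  0 -2  0 -1  0 -1  0  0  1 78 83  1  0  0  1  0  1  1  1  0 -1 -1  0  1 -2  0 -1 -5  0 -2]
 [ 0 -1  0  1  0 -1 -3 -4 -2 -2  0 -4  0 -1 -4 -2  0 -1  0  0 -3 -3  2  2  1 -3  0 -2  0  0  0  0  0]
 [-5 -2 -5  1  0  1  1 -1 -6  2  0  0  0  4  1  2  0 -1  0  1  0  0 -1 -1  0  0  0  1 -1  0  4  4  0]]
torch [382.6 343.5 132.2  33.4  47.2]
```

View pics/crop0.png

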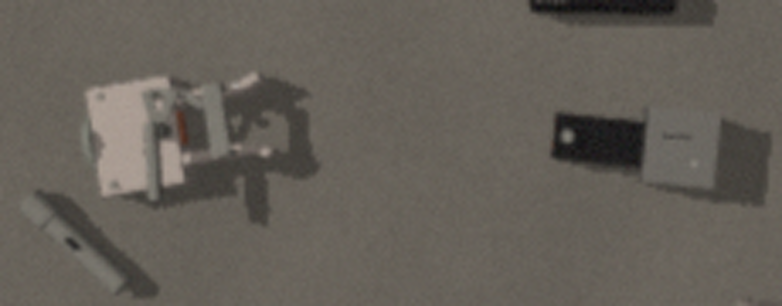

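The crop shows the lever at (152,155), the strap at (213,120), the red contact plate at (182,128) and the keeper post at (567,135). I'll go above the pack's nose now.

```bash
python3 -m handwheel '[[445,-292,0,-1.251,1],[445,-292,0,-1.251,1],[445,-292,0,-1.251,1],[445,-292,0,-1.251,1],[445,-292,0,-1.251,1],[445,-292,0,-1.251,1],[445,-292,0,-1.251,1],[445,-292,0,-1.251,1]]' 60
```

```text
clock: 0.9
tcp_pos: [0.4118, -0.2617, 0.2311]
orientation: [-0.0, 0.748, 0.664, -0.0]
wrist_force: [1.5, -0.7, -0.1]
finger_gap: 0.0856
grip_force: 0.0
```

```bash
cat >> h.py <<'E'
def go(x,y,z,yaw):
    """deltas (mm, rad) in tool axes from the measured pose to TCP x,y,z (mm), tool-x yaw (deg)"""
    s=sensors.get_state(); M=R(s['orientation'])
    d=M.T@(np.array([x,y,z])-1000*s['tcp_pos'])
    t=(yaw-np.degrees(np.arctan2(M[1,0],M[0,0]))+180)%360-180
    print('go',np.round(d,1),'turn',round(-np.radians(t),4))
E
python3 -c "
from h import *
go(500.6,-166,231,85.8)"
```

```text
go [1.055e+02 7.690e+01 1.000e-01] turn -0.0457
```

```bash
python3 -m handwheel '[[105.5,77,0,-0.046,1],[105.5,77,0,-0.046,1],[105.5,77,0,-0.046,1],[105.5,77,0,-0.046,1],[105.5,77,0,-0.046,1]]'
python3 - <<'E'
from h import *
c=imaging.read_camera('wrist');np.savez('pics/w1.npz',**c);cv2.imwrite('pics/w1.png',c['color'])
s=sensors.get_state();print(s['tcp_pos'],s['orientation'],s['joint_pos'])
print({k:c[k] for k in('fx','fy','cx','cy','xyz','rotation')})
go(500.6,-166,9,85.8)
E
```

```text
clock: 1.4
tcp_pos: [0.5003, -0.1678, 0.2307]
orientation: [-0.0, 0.734, 0.679, -0.0]
wrist_force: [-0.2, -0.0, -0.4]
finger_gap: 0.0855
grip_force: 0.0
[ 0.49991875 -0.16852496  0.2308599 ] [-4.18116030e-04  7.34381459e-01  6.78736711e-01 -4.18638559e-04] [-4.77080610e-01  2.22131401e-01 -7.66472553e-02  1.27308914e+00
 -5.02266129e-04  1.17242988e+00]
{'fx': 297.3186396354542, 'fy': 297.3186396354542, 'cx': 253.58058668776616, 'cy': 193.25074589159797, 'xyz': array([ 0.50749119, -0.08284445,  0.37367163]), 'rotation': array([ 0.16452826,  0.98563366, -0.0375249 , -0.00697308])}
go [  2.6   0.7 221.9] turn -0.0054
```

View pics/w1.png

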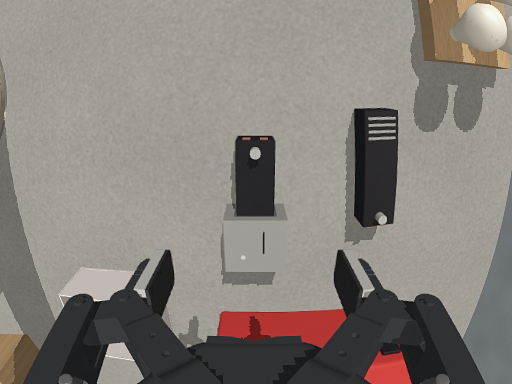

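The wrist view shows the pack from its nose at (255,138) to the charger mouth at (255,212), with the post at (255,153). I'll refine the position from this view.

```bash
cat >> h.py <<'E'
def fray(c,u,v):
    a,b=u-c['cx'],v-c['cy'];r=np.hypot(a,b);t=r/c['fx'];k=np.where(r>1e-6,np.sin(t)/np.maximum(r,1e-6),0)
    return np.stack([a*k,b*k,np.cos(t)],-1)@R(c['rotation']).T
def fplane(c,u,v,h):
    d=fray(c,np.asarray(u,float),np.asarray(v,float));return c['xyz']+d*((h-c['xyz'][2])/d[...,2])[...,None]
def fcloud(c):
    v,u=np.mgrid[:384,:512];a,b=u-c['cx'],v-c['cy'];t=np.hypot(a,b)/c['fx']
    return c['xyz']+fray(c,u,v)*(c['z_map']/np.cos(t))[...,None]
def frect(c,mask,h):
    cs,_=cv2.findContours(mask.astype(np.uint8),cv2.RETR_EXTERNAL,cv2.CHAIN_APPROX_NONE)
    k=max(cs,key=cv2.contourArea)[:,0]
    w=(fplane(c,k[:,0],k[:,1],h)[:,:2]*1000).astype(np.float32)
    (cx,cy),(a,b),t=cv2.minAreaRect(w)
    if a<b:a,b,t=b,a,t+90
    return np.round([cx,cy,a,b,t%180],1)
E
python3 - <<'E'
from h import *
c=dict(np.load('pics/w1.npz'));P=fcloud(c);z=P[...,2]
m=np.zeros((384,512),bool);m[125:225,215:295]=1
pk=m&(np.abs(z-.04)<.006)&(c['color'].astype(int).sum(2)<250)
print('top z',np.median(z[pk]),frect(c,pk,.04))
m[:]=0;m[195:285,215:300]=1;ch=m&(np.abs(z-.056)<.006);print(np.median(z[ch]),'charger',frect(c,ch,.056))
m[:]=0;m[125:225,215:295]=1;p=m&(z>.047)&(z<.056);p[195:]=0;print('post',frect(c,p,.052))
E
```

```text
top z 0.040444286988926215 [ 500.9 -178.9   92.9   45.7   85.7]
0.05645638758463897 charger [ 495.  -259.3   77.1   74.5  175.6]
post [ 503.7 -147.    12.4   11.    85.5]
```

```bash
python3 -c "
from h import *
go(502.2,-165,10,85.7)"
```

```text
go [  3.7   2.3 220.9] turn -0.0037
```

```bash
python3 -m handwheel '[[3.5,2,40,-0.003,1],[3.5,2,90,-0.003,1],[3.5,2,140,-0.003,1],[3.5,2,180,-0.003,1],[3.5,2,205,-0.003,1],[3.5,2,220,-0.003,1],[3.5,2,220,-0.003,1],[3.5,2,220,-0.003,0.3]]' 50; python3 -m handwheel '[[0,0,0,0,0.3],[0,0,0,0,0.3],[0,0,0,0,0.3],[0,0,0,0,0.3]]' 50;python3 -c "
from h import *
go(502.2,-165,10,85.7)"
```

```text
clock: 2.25
tcp_pos: [0.5021, -0.1662, 0.0116]
orientation: [-0.0, 0.734, 0.679, -0.0]
wrist_force: [-0.6, -0.1, 0.1]
finger_gap: 0.0731
grip_force: 0.0
clock: 2.65
tcp_pos: [0.5032, -0.1659, 0.0129]
orientation: [0.001, 0.734, 0.68, -0.0]
wrist_force: [-1.8, -1.0, 4.4]
finger_gap: 0.0454
grip_force: 53.0
go [ 0.8 -1.1  2.9] turn -0.0013
```

```bash
python3 -m handwheel '[[8,0,0,0,0.3],[20,0,0,0,0.3],[34,0,0,0,0.3],[48,0,0,0,0.3],[62,0,0,0,0.3],[76,0,0,0,0.3],[86,0,0,0,0.3],[90,0,0,0,0.3]]'; python3 -m handwheel '[[0,0,-15,0,0.3],[0,0,-30,0,0.3],[0,0,-30,0,0.3]]'
python3 - <<'E'
from h import *
c=imaging.read_camera('wrist');np.savez('pics/w2.npz',**c);cv2.imwrite('pics/w2.png',c['color'])
E
```

```text
clock: 3.45
tcp_pos: [0.5112, -0.0763, 0.0129]
orientation: [0.003, 0.733, 0.68, -0.0]
wrist_force: [0.4, -7.2, 5.1]
finger_gap: 0.0451
grip_force: 52.8
clock: 3.75
tcp_pos: [0.5105, -0.0751, 0.0426]
orientation: [0.001, 0.733, 0.68, 0.001]
wrist_force: [0.0, -0.6, -3.9]
finger_gap: 0.045
grip_force: 52.5
```

View pics/w2.png

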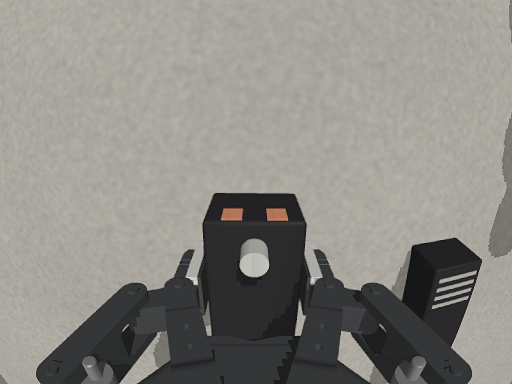

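The pack is out and held straight, with the post at (254,258). I'll carry it to just in front of the dock.

```bash
python3 -c "
from h import *
go(524,94,42.6,99)"
```

```text
go [169.7   1.2  -0.9] turn -0.2327
```

```bash
python3 -m handwheel '[[20,0,0,-0.03,0.3],[55,0,0,-0.09,0.3],[95,1,0,-0.15,0.3],[130,1,0,-0.2,0.3],[155,1,0,-0.23,0.3],[169,1,0,-0.233,0.3],[169,1,0,-0.233,0.3],[169,1,8,-0.233,0.3]]'; python3 -m handwheel '[[0,0,8,0,0.3],[0,0,15,0,0.3],[0,0,20,0,0.3],[0,0,21.5,0,0.3],[0,0,21.5,0,0.3],[0,0,21.5,0,0.3]]';python3 -c "
from h import *
go(524,94,13,99)"
```

```text
clock: 4.6
tcp_pos: [0.5239, 0.0927, 0.0333]
orientation: [0.001, 0.65, 0.76, 0.0]
wrist_force: [0.6, 0.1, -5.0]
finger_gap: 0.0453
grip_force: 52.6
clock: 5.2
tcp_pos: [0.5226, 0.092, 0.0128]
orientation: [0.0, 0.65, 0.76, -0.001]
wrist_force: [-5.0, -1.4, 10.3]
finger_gap: 0.0452
grip_force: 54.4
go [ 1.7  1.7 -0.2] turn -0.0018
```

Now I'll let go, rise, and look.

```bash
python3 -m handwheel '[[0,0,0,0,1],[0,0,0,0,1],[0,0,0,0,1],[0,0,-30,0,1],[0,0,-75,0,1],[0,0,-120,0,1],[0,0,-160,0,1],[0,0,-160,0,1]]'
python3 - <<'E'
from h import *
for i in (0,1): c=imaging.read_camera('wrist')
np.savez('pics/w3.npz',**c);cv2.imwrite('pics/w3.png',c['color'])
go(524,94,13,99)
E
```

```text
clock: 6.0
tcp_pos: [0.5274, 0.0931, 0.178]
orientation: [0.004, 0.649, 0.76, 0.004]
wrist_force: [1.7, -0.5, 0.1]
finger_gap: 0.0855
grip_force: 0.0
go [  1.1  -0.8 159.9] turn -0.0001
```

View pics/w3.png

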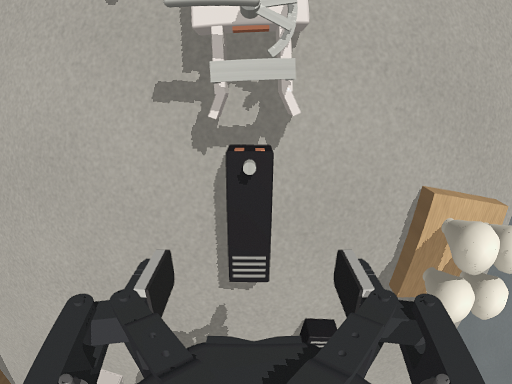

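The view shows the pack (250,213), the strap (252,70), the channel walls, and the contact plate (252,30). The channel looks slightly to the right of the pack's axis.

Run:
```python
from h import *
c=dict(np.load('pics/w3.npz'));P=fcloud(c);z=P[...,2];br=c['color'].astype(int).sum(2);b=c['color'].astype(int)
def box(x0,x1,y0,y1):
    m=np.zeros((384,512),bool);m[y0:y1,x0:x1]=1;return m
pk=box(205,290,140,290)&(z>.032)&(z<.047)
print('pack',frect(c,pk,.04),np.median(z[pk]))
s=box(200,305,50,90)&(z>.058)&(z<.075);print('strap',frect(c,s,.066),np.median(z[s]))
p=box(235,265,155,180)&(z>.047)&(z<.06);print('post',frect(c,p,.052))
red=box(220,285,15,40)&(b[...,2]-b[...,0]>60);print('contact',frect(c,red,.032),np.round(P[red].mean(0)*1000,1))
# wall inner edges (z=0.04): rows between strap and plate, and below strap
for rows in ((36,58,2),(82,92,2)):
  for v in range(*rows):
    w=np.where((z[v,195:310]>.033)&(z[v,195:310]<.048))[0]+195
    if len(w)<2: continue
    l=w[w<250];r=w[w>250]
    if len(l) and len(r):
        q=fplane(c,[l.max()+.5,r.min()-.5],[v,v],.04)*1000;print(v,l.max(),r.min(),np.round(q[:,:2],1).tolist())
```

```text
pack [529.2  51.8 150.4  46.4  98.6] 0.04046640788402184
strap [509.8 198.6  71.6  18.5  11.4] 0.06629109669444644
post [520.6 111.1  12.4  11.1  98.9]
contact [501.2 242.1  33.    4.3  11.2] [501.2 240.7  38.3]
36 222 279 [[477.6, 228.4], [528.0, 236.3]]
38 222 279 [[477.9, 226.4], [528.3, 234.3]]
40 222 289 [[478.2, 224.5], [537.7, 234.2]]
42 223 289 [[479.4, 222.7], [538.0, 232.3]]
44 223 287 [[479.7, 220.8], [536.5, 230.0]]
46 223 285 [[480.0, 218.9], [535.0, 227.7]]
48 223 283 [[480.3, 217.0], [533.5, 225.5]]
50 223 267 [[480.6, 215.1], [519.4, 220.9]]
52 224 268 [[481.8, 213.3], [520.6, 219.2]]
54 224 270 [[482.1, 211.4], [522.7, 217.6]]
56 223 271 [[481.5, 209.4], [523.9, 215.9]]
82 225 281 [[487.1, 185.4], [536.9, 193.3]]
84 225 281 [[487.4, 183.6], [537.2, 191.5]]
86 224 281 [[486.7, 181.6], [537.5, 189.6]]
88 224 281 [[487.0, 179.7], [537.8, 187.8]]
90 225 281 [[488.2, 178.0], [538.1, 185.9]]
```

```bash
python3 -c "
from h import *
go(536.7,2.4,11.5,98.6)"
```

```text
go [-91.3  -2.6 161.4] turn 0.0069
```

```bash
python3 -m handwheel '[[-40,-1,0,0.007,1],[-80,-2.5,0,0.007,1],[-91,-2.5,30,0.007,1],[-91,-2.5,75,0.007,1],[-91,-2.5,115,0.007,1],[-91,-2.5,145,0.007,1],[-91,-2.5,161,0.007,1],[-91,-2.5,161,0.007,1]]' ; python3 -m handwheel '[[0,0,0,0,0.3],[0,0,0,0,0.3],[0,0,0,0,0.3],[0,0,0,0,0.3],[0,0,0,0,0.3]]' 60;python3 -c "
from h import *
# pack centre at line, s=-195 ; grip 50 behind centre
d=np.array([-.196,.981]);S=np.array([509.8,198.6])+46*d
for s in(-195,-165,-75):
  g=S+(s-50)*d;print(s,g);go(g[0],g[1],12.5,101.3)"
```

```text
clock: 6.9
tcp_pos: [0.5309, 0.0032, 0.0063]
orientation: [-0.004, 0.652, 0.758, -0.002]
wrist_force: [-0.1, 0.6, -0.6]
finger_gap: 0.0854
grip_force: 0.0
clock: 7.4
tcp_pos: [0.5362, 0.0026, 0.0121]
orientation: [0.001, 0.652, 0.758, 0.001]
wrist_force: [0.5, -0.5, 6.7]
finger_gap: 0.0451
grip_force: 63.5
-195 [548.804   3.381]
go [-1.1 12.6 -0.3] turn -0.0471
-165 [542.924  32.811]
go [28.9 11.2 -0.4] turn -0.0471
-75 [525.284 121.101]
go [118.8   6.9  -0.5] turn -0.0471
```

```bash
python3 -m handwheel '[[0,6,0,-0.02,0.3],[-1,12.5,0,-0.047,0.3],[-1,12.5,0,-0.047,0.3],[-1,12.5,0,-0.047,0.3],[10,12,0,-0.047,0.3],[20,11.5,0,-0.047,0.3],[20,11.5,0,-0.047,0.3]]'
python3 - <<'E'
from h import *
for i in (0,1): c=imaging.read_camera('wrist')
np.savez('pics/w4.npz',**c);cv2.imwrite('pics/w4.png',c['color'])
d=np.array([-.196,.981]);S=np.array([509.8,198.6])+46*d
for s in(-150,-75):
  g=S+(s-50)*d;go(g[0],g[1],12.5,101.3)
E
```

```text
clock: 8.1
tcp_pos: [0.5446, 0.0243, 0.0122]
orientation: [0.001, 0.634, 0.773, 0.0]
wrist_force: [-0.8, -1.7, 7.0]
finger_gap: 0.0454
grip_force: 63.7
go [23.7  0.1 -0.4] turn -0.0001
go [98.7  0.1 -0.4] turn -0.0001
```

View pics/w4.png

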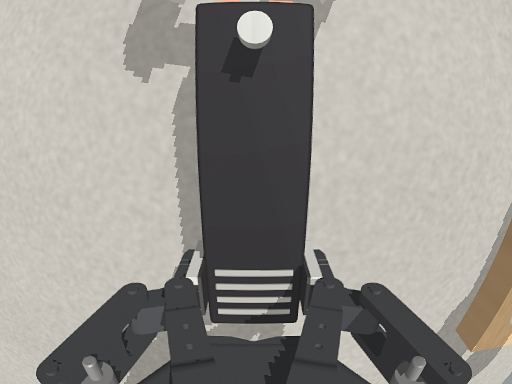

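The pack is held straight by its tail, with the post at (254,29). I'll slide it in.

```bash
python3 -m handwheel '[[10,0,0,0,0.3],[20,0,0,0,0.3],[30,0,0,0,0.3],[40,0,0,0,0.3],[50,0,0,0,0.3],[60,0,0,0,0.3],[70,0,0,0,0.3],[80,0,0,0,0.3]]';python3 -m handwheel '[[3,0,0,0,0.3],[6,0,0,0,0.3],[9,0,0,0,0.3],[12,0,0,0,0.3],[14,0,0,0,0.3],[14,0,0,0,0.3]]';  python3 -c "
from h import *
d=np.array([-.196,.981]);S=np.array([509.8,198.6])+46*d
g=S+(-75-50)*d;go(g[0],g[1],12.5,101.3)"
```

```text
clock: 9.0
tcp_pos: [0.5299, 0.1012, 0.0122]
orientation: [0.003, 0.635, 0.773, -0.0]
wrist_force: [1.6, -7.4, 5.8]
finger_gap: 0.0449
grip_force: 63.5
clock: 9.6
tcp_pos: [0.5271, 0.115, 0.0122]
orientation: [0.002, 0.634, 0.773, 0.0]
wrist_force: [0.9, -5.8, 7.2]
finger_gap: 0.0447
grip_force: 63.6
go [ 6.3 -0.6 -0.4] turn -0.0011
```

```bash
python3 -m handwheel '[[1.5,0,0,0,0.3],[3,0,0,0,0.3],[3,0,0,0,0.3]]';python3 -m handwheel '[[1,0,0,0,0.3],[2,0,0,0,0.3],[2,0,0,0,0.3]]'; python3 -c "
from h import *
d=np.array([-.196,.981]);S=np.array([509.8,198.6])+46*d
g=S+(-75-50)*d;go(g[0],g[1],12.5,101.3)"
```

```text
clock: 9.9
tcp_pos: [0.5265, 0.1178, 0.0122]
orientation: [0.002, 0.635, 0.773, 0.0]
wrist_force: [1.1, -7.0, 5.6]
finger_gap: 0.045
grip_force: 63.6
clock: 10.2
tcp_pos: [0.5262, 0.1193, 0.0122]
orientation: [0.003, 0.635, 0.773, -0.0]
wrist_force: [0.3, -8.5, 6.1]
finger_gap: 0.0449
grip_force: 63.6
go [ 1.9 -0.6 -0.4] turn -0.0014
```

```bash
python3 -m handwheel '[[1.5,0,0,0,0.3],[2.5,0,0,0,0.3],[2.5,0,0,0,0.3],[2.5,0,0,0,0.3]]';python3 -m handwheel '[[0,0,0,0,1],[0,0,0,0,1],[0,0,0,0,1],[0,0,-40,0,1],[0,0,-85,0,1],[-10,0,-125,-0.1,1],[-20,0,-160,-0.2,1],[-20,0,-160,-0.2,1]]'
python3 - <<'E'
from h import *
for i in (0,1): c=imaging.read_camera('wrist')
np.savez('pics/w5.npz',**c);cv2.imwrite('pics/w5.png',c['color'])
P=fcloud(c);z=P[...,2]
m=(np.abs(z-.082)<.006);print(np.round(np.median(P[m],0)*1000))
E
```

```text
clock: 10.6
tcp_pos: [0.5258, 0.1215, 0.0122]
orientation: [0.003, 0.635, 0.773, -0.0]
wrist_force: [0.9, -8.4, 5.5]
finger_gap: 0.045
grip_force: 63.6
clock: 11.4
tcp_pos: [0.5309, 0.1039, 0.1761]
orientation: [0.004, 0.553, 0.833, 0.003]
wrist_force: [1.2, -0.9, 0.4]
finger_gap: 0.0851
grip_force: 0.0
[488. 250.  82.]
```

View pics/w5.png

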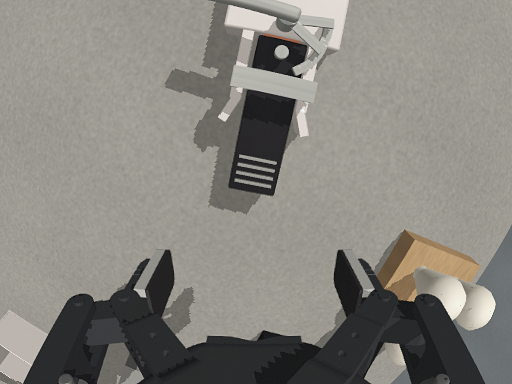

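The pack is in the channel with its post (281,52) past the strap (273,84). The lever runs from about (290,12) off to the upper left.

Run:
```python
from h import *
c=dict(np.load('pics/w5.npz'));P=fcloud(c);z=P[...,2]
def box(x0,x1,y0,y1):
    m=np.zeros((384,512),bool);m[y0:y1,x0:x1]=1;return m
p=box(265,295,40,68)&(z>.046)&(z<.06);print('post',frect(c,p,.052))
d=np.array([-.196,.981]);S=np.array([509.8,198.6])+46*d
L=np.array(frect(c,p,.052)[:2])-S;print('post s',L@d,'tight would be -14')
q=box(225,300,100,195)&(z>.03)&(z<.047);r=frect(c,q,.04);print(r)
l=box(200,300,0,25)&(z>.073)&(z<.092);print('lever part',frect(c,l,.082),np.median(z[l]))
t=dict(np.load('pics/top0.npz'));Pt=cloud(t);zt=Pt[...,2];m=np.zeros((384,512),bool);m[173:224,96:185]=1
m&=(zt>.07);pts=Pt[m][:,:2]*1000;print(np.round(cv2.fitLine(pts.astype(np.float32),cv2.DIST_HUBER,0,.01,.01).ravel(),3),pts[:,0].min())
piv=S+14*d;print('S',S,'pivot',piv)
for f in(0,.08):
  a=np.radians(191.3)-f;e=piv+60*np.array([np.cos(a),np.sin(a)]);print(e)
go(*(piv+52*np.array([np.cos(np.radians(188)),np.sin(np.radians(188))])),180,188)
```

```text
post [505.3 228.3  12.3  11.7  86.5]
post s -16.01804199999999 tight would be -14
[527.4 143.9  96.5  56.8 101.4]
lever part [471.8 252.9  67.8  13.8   6.8] 0.08165654919666368
[2.40000e-02 1.00000e+00 4.62371e+02 8.85600e+01] 427.01718295003235
S [500.784 243.726] pivot [498.04 257.46]
[439.20312049 245.70323135]
[438.45175954 250.44276416]
go [166.  -18.9  -8.7] turn -1.3142
```

```bash
python3 -m handwheel '[[18,-2,0,-0.15,1],[40,-4,0,-0.3,1],[62,-7,0,-0.45,1],[84,-10,0,-0.6,1],[106,-12,0,-0.75,1],[128,-14,0,-0.9,1],[148,-17,0,-1.05,1],[166,-19,0,-1.2,1]]';python3 -c "
from h import *
go(445.5,250.5,130,186.8);go(445.5,250.5,57,186.8)"
```

```text
clock: 12.3
tcp_pos: [0.4436, 0.2506, 0.1685]
orientation: [-0.002, -0.016, 1.0, -0.001]
wrist_force: [-0.2, -1.0, -0.5]
finger_gap: 0.0856
grip_force: 0.0
go [-2.1 -0.2 38.5] turn -0.0861
go [-2.400e+00 -1.000e-01  1.115e+02] turn -0.0861
```

```bash
python3 -m handwheel '[[-2,0,0,-0.086,0.5],[-2,0,10,-0.086,0.5],[-2,0,30,-0.086,0.5],[-2,0,60,-0.086,0.5],[-2,0,90,-0.086,0.5],[-2,0,111,-0.086,0.5],[-2,0,111,-0.086,0.5],[-2,0,111,-0.086,0.5]]' 25;python3 -m handwheel '[[0,0,0,0,0],[0,0,0,0,0],[0,0,0,0,0],[0,0,0,0,0],[0,0,0,0,0]]' 25; python3 -c "
from h import *
go(445.5,250.5,57,186.8)"
```

```text
clock: 13.1
tcp_pos: [0.4467, 0.2494, 0.0586]
orientation: [-0.001, -0.055, 0.998, -0.0]
wrist_force: [0.2, 1.0, 0.4]
finger_gap: 0.0428
grip_force: 0.0
clock: 13.6
tcp_pos: [0.4487, 0.2505, 0.0609]
orientation: [0.001, -0.056, 0.998, 0.0]
wrist_force: [-1.0, 1.5, 6.5]
finger_gap: 0.0114
grip_force: 30.0
go [3.2 0.3 3.9] turn -0.0063
```

```bash
python3 -m handwheel '[[-0.5,7,0,0.14,0],[-2,14,0,0.28,0],[-4.5,20.5,0,0.42,0],[-7.5,26.5,0,0.56,0],[-12,32,0,0.7,0],[-16.5,37,0,0.84,0],[-16.5,37,0,0.84,0]]'; python3 -c "
from h import *
piv=np.array([498,257.4]);s=sensors.get_state();v=1000*s['tcp_pos'][:2]-piv;print(np.hypot(*v),np.degrees(np.arctan2(v[1],v[0]))%360);a=np.radians(101)
go(*(piv+50*np.array([np.cos(a),np.sin(a)])),61,101)"
```

```text
clock: 14.3
tcp_pos: [0.4611, 0.2892, 0.0609]
orientation: [0.001, 0.357, 0.934, 0.0]
wrist_force: [-1.9, -0.3, 7.9]
finger_gap: 0.011
grip_force: 30.2
48.7130883977743 139.3239425028969
go [-8.8 31.2  0. ] turn 0.6478
```

```bash
python3 -m handwheel '[[-0.5,7,0,0.14,0],[-1.5,14,0,0.28,0],[-4,20.5,0,0.42,0],[-6.5,27,0,0.56,0],[-8.5,30.5,0,0.64,0],[-9,31.2,0,0.66,0],[-9,31.2,0,0.66,0]]'; python3 -c "
from h import *
piv=np.array([498,257.4]);s=sensors.get_state();v=1000*s['tcp_pos'][:2]-piv;print(np.hypot(*v),np.degrees(np.arctan2(v[1],v[0]))%360,s['ft_torque']);a=np.radians(101)
go(*(piv+50*np.array([np.cos(a),np.sin(a)])),61,101)"
```

```text
clock: 15.0
tcp_pos: [0.4879, 0.3045, 0.0609]
orientation: [0.001, 0.64, 0.769, -0.001]
wrist_force: [-2.0, -4.8, 9.2]
finger_gap: 0.0115
grip_force: 31.2
48.12610503319954 102.08852460512469 [-1.0928322   0.31570059  0.44278732]
go [ 1.9  0.9 -0.1] turn -0.0097
```

```bash
python3 -m handwheel '[[0,1.5,0,0,0],[0,3,0,0.01,0],[0,3,0,0.01,0]]'; python3 -m handwheel '[[0,0,0,0,0.4],[0,0,0,0,0.4],[0,0,0,0,0.4],[0,0,-20,0,0.5],[0,0,-60,0,1],[-40,0,-100,0,1],[-85,0,-100,0,1],[-130,0,-100,0,1]]'
python3 - <<'E'
from h import *
for i in (0,1): c=imaging.read_camera('wrist')
np.savez('pics/w6.npz',**c);cv2.imwrite('pics/w6.png',c['color'])
d=np.array([-.196,.981]);S=np.array([509.8,198.6])+46*d
g=S-126*d;go(*g,12,101.3)
E
```

```text
clock: 15.3
tcp_pos: [0.488, 0.3045, 0.0608]
orientation: [-0.0, 0.643, 0.766, -0.003]
wrist_force: [-8.8, -8.1, 15.5]
finger_gap: 0.0115
grip_force: 34.3
clock: 16.1
tcp_pos: [0.5146, 0.1777, 0.1618]
orientation: [0.002, 0.643, 0.766, 0.002]
wrist_force: [-0.6, 0.1, -0.9]
finger_gap: 0.0854
grip_force: 0.0
go [-54.9   1.8 148.3] turn -0.0303
```

View pics/w6.png

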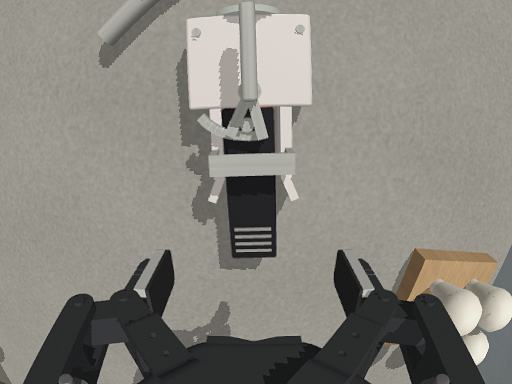

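The lever at (249,45) lies in line with the pack, and the cam crescent has hooked the post (245,125). I'll grip the tail for the tug test.

```bash
python3 -m handwheel '[[-30,1,0,-0.03,1],[-55,2,10,-0.03,1],[-55,2,45,-0.03,1],[-55,2,90,-0.03,1],[-55,2,125,-0.03,1],[-55,2,148,-0.03,1],[-55,2,148,-0.03,1],[-55,2,148,-0.03,1]]'; python3 -m handwheel '[[0,0,0,0,0.3],[0,0,0,0,0.3],[0,0,0,0,0.3],[0,0,0,0,0.3],[0,0,0,0,0.3]]' 80;python3 -m handwheel '[[-0.5,0,0,0,0.3],[-1,0,0,0,0.3],[-1.5,0,0,0,0.3],[-1.5,0,0,0,0.3]]'; python3 -c "
from h import *
s=sensors.get_state();print(s['tcp_pos'],R(s['orientation']).T@s['wrist_force'])"
```

```text
clock: 17.0
tcp_pos: [0.5242, 0.125, 0.0117]
orientation: [-0.0, 0.632, 0.775, -0.0]
wrist_force: [0.6, 0.7, 0.4]
finger_gap: 0.0851
grip_force: 0.0
clock: 17.5
tcp_pos: [0.5249, 0.1245, 0.0135]
orientation: [0.001, 0.632, 0.775, 0.0]
wrist_force: [-2.3, -0.6, 8.0]
finger_gap: 0.0445
grip_force: 80.7
clock: 17.9
tcp_pos: [0.5249, 0.1245, 0.0135]
orientation: [-0.0, 0.631, 0.776, 0.002]
wrist_force: [-3.4, 4.9, 7.7]
finger_gap: 0.0447
grip_force: 80.6
[0.52485652 0.12450811 0.01345728] [ 5.55271042 -2.30926482 -7.64173698]
```

```bash
python3 -m handwheel '[[-1,0,0,0,0.3],[-2,0,0,0,0.3],[-2.8,0,0,0,0.3],[-2.8,0,0,0,0.3],[-2.8,0,0,0,0.3]]'; python3 -c "
from h import *
s=sensors.get_state();print(s['tcp_pos'],R(s['orientation']).T@s['wrist_force'])"
```

```text
clock: 18.4
tcp_pos: [0.5249, 0.1245, 0.0134]
orientation: [-0.002, 0.631, 0.776, 0.003]
wrist_force: [-5.3, 14.5, 7.0]
finger_gap: 0.045
grip_force: 80.1
[0.52485974 0.12448912 0.01343618] [15.3207364  -2.25607958 -6.87709267]
```

It holds at 15 N with no movement. I'll pull slightly harder for a moment, then relax, release and retreat.

```bash
python3 -m handwheel '[[-0.5,0,0,0,0.3],[-0.5,0,0,0,0.3],[-0.5,0,0,0,0.3],[-0.5,0,0,0,0.3],[2,0,0,0,0.3],[4.3,0,0,0,0.3],[4.3,0,0,0,0.3]]'; python3 -m handwheel '[[0,0,0,0,1],[0,0,0,0,1],[0,0,0,0,1],[0,0,-30,0,1],[0,0,-70,0,1],[0,0,-110,0,1],[0,0,-150,0,1],[0,0,-150,0,1]]'
python3 - <<'E'
from h import *
for i in (0,1): c=imaging.read_camera('wrist')
P=fcloud(c);z=P[...,2];cv2.imwrite('pics/w7.png',c['color']);np.savez('pics/w7.npz',**c)
s=sensors.get_state();print(s['clock'],s['tcp_pos'],s['wrist_force'])
E
```

```text
clock: 19.1
tcp_pos: [0.5249, 0.1245, 0.0135]
orientation: [0.001, 0.631, 0.775, 0.0]
wrist_force: [-1.8, -1.7, 7.3]
finger_gap: 0.045
grip_force: 80.6
clock: 19.9
tcp_pos: [0.5281, 0.1249, 0.1678]
orientation: [0.004, 0.632, 0.775, 0.004]
wrist_force: [0.9, -0.2, 0.8]
finger_gap: 0.0856
grip_force: 0.0
20.0 [0.52526353 0.12460098 0.16283922] [-0.38234981  0.20385901 -0.46381768]
```

View pics/w7.png

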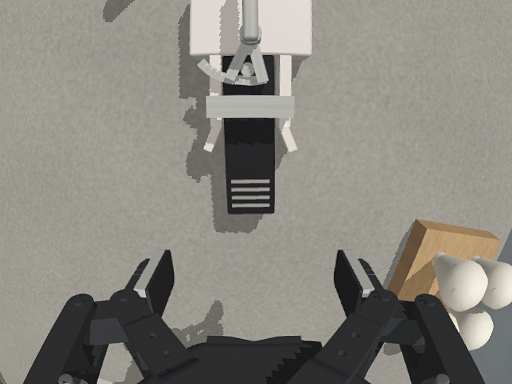

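The pack is locked (post at 246,70) with the lever still in line (250,20). The gripper is clear of it, so I'm handing in.

```bash
python3 -c "
from workcell import workorder
print(workorder.hand_in())"
```

```text
the job is handed in; nothing more can be done
None
```

The pack is locked tight in the lamp base with the lever swung to its stop, it held a tug of just over 15 N without moving, and I handed the job in at about 20 s with the robot touching nothing.

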